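# Set the bean shaker and log the lot

### The job

Set up the bean shaker for the green box's lot: turn the black dial clockwise until its pointer lines up with the red tab on the scale. Then pick up the scanner and hold it still for a good second, window squarely facing the barcode label on the green box's sloping lid, about 80 mm away and centred on it, and finally lay the scanner gently back flat on the middle of its black mat, without dropping it. Leave the dial on the tab and leave the bowls where they are.

Things in the scene. Friction and masses are not known exactly. Their poses are not given: they have to be found in the camera images.
- dial (a joint): Angle of the shaker's dial, rad, 0 to 4.71, growing clockwise seen from above; it stays where it is left. The dial: a black disc 68 mm across, 12 mm high, vertical axis, with an upright grip bar across it, 62 mm long, 16 mm wide, its top 44 mm above the deck. A white line on half of the bar and a yellow tongue at that end are the pointer.
- shaker: Grey bean shaker, fixed, with a flat control deck 70 mm above the table. Origin under the dial's axis, at table height. The deck reaches 95 mm from the dial's axis to front and back and 90 mm to the right; the sieve stack (202 mm across, 220 mm high) begins 140 mm to the left (+y) of the axis.
- tab (a joint): Angle of the red tab on the dial's scale, rad, same zero and sense as the dial: the pointer is on the tab when both angles are equal. The tab is 10 mm wide, on the deck round the dial, at 49 to 71 mm from the dial's axis. It is only a mark and cannot be felt.
- dial_grip (a point): Point on the dial's vertical axis at the height to grip its bar: 30 mm above the deck, 100 mm above the table. Its x axis lies along the bar, the pointer end being -x; z is up.
- dial_pointer (a point): Point on the pointer's line, 55 mm from the dial's axis, 6 mm above the deck; turns with the dial.
- tab_mark (a point): Centre line of the red tab, 55 mm from the dial's axis, 6 mm above the deck.
- scanner: Loose hand scanner, 185 mm long, 220 g: black bar handle 28 mm wide, 32 mm high, from x = -95 to +30 mm; yellow head 56 mm wide, 34 mm high, from x = +30 to +90 mm. Origin on the underside below the balance point, the place to grip; x points to the head, z up out of its back. The red reading window looks down (-z) from under the head.
- scan_window (a point): Centre of the scanner's red reading window, at x = +60 mm on the underside (z = 0) of the scanner; axes as the scanner's.
- scan_spot (a point): Where the scanner reads best: 80 mm straight out of (below) the window, at scanner x = +60, z = -80 mm; axes as the scanner's.
- green_label: White barcode label 50 x 70 mm on the sloping lid of the lime-green sample box (100 x 110 mm, up to 105 mm high, fixed; a like blue box is not meant). Origin at the label's centre, 86 mm above the table; z is the normal out of the label, leaning 20 degrees from vertical to the box's front, roughly towards the robot; x runs up the slope (50 mm side), y along the 70 mm side.
- blue_box: The blue sample box of another lot, 100 x 110 mm, 105 mm high, fixed, to be left alone. Origin at the centre of its underside.
- mat: Black rubber mat, 210 x 120 x 4 mm, fixed on the table, on which the scanner lies at the start. Origin at the centre of its underside, x along its 210 mm.
- bowl_a: Loose lime-green plastic bowl, 92 mm across, 36 mm high, to be left alone. Origin at the centre of its underside.
- bowl_b: Loose lime-green plastic bowl, 92 mm across, 36 mm high, to be left alone. Origin at the centre of its underside.
- bowl_d: Loose blue plastic bowl, 92 mm across, 36 mm high, to be left alone. Origin at the centre of its underside.
There are look-alikes about, which are no part of the job. Of the things that look like the part that bears green_label, the larger one is meant.

How it is judged:
By the outcome, as a careful person would: the job done as asked, in the order asked, and still so for the second after the job is handed in, with the robot touching nothing.
It also fails if it takes over 72 s, if anything falls off the work surface, if the arm or the gripper's body presses on something with over 40 N, if the wrist force passes 120 N, or if a joint passes its speed limit or range.

### The arm

A 6-joint arm with a two-finger parallel gripper is mounted at the origin on the work surface. World frame = base frame: x ahead of the robot, y to its left, z up, the work surface at z = 0. Lengths are in mm, angles in rad, forces in N, time in s.
With the tool pointing down it reaches from about 350 to 725 mm from the base axis. Payload 6 kg.
Tool frame: the origin (TCP) lies midway between the tips of the shut fingers; the grasp point (between the pads) lies 19 mm behind it (ctrl.pinch_z is the distance from the TCP to the grasp point, in mm); z points along the fingers, y is the line along which they close (so a half turn about z gives the same grasp; the last joint's range is limited). The gripper opens to 85 mm and grips with 20 to 120 N. Pads are 22 mm wide; open, the fingers measure 114 mm over their backs; the gripper's body (76 mm by 85 mm) begins 54 mm behind the grasp point. The pads swing forward as they close: fully open they stand 13 mm farther back than shut.
Start: joints at [1.467, 0.04, 0.085, 0, -1.615, -0.334], TCP at [254.34, 543.397, 195.161] pointing down, gripper open.
Joint ranges: [-2.56, 2.56], [-1.29, 2.01], [-1.08, 1.49], [-3.29, 1.98], [-2.81, -0.18], [-2.99, 2.99]. Speed limits (rad/s): [2.57, 2.57, 3.01, 3.14, 3.14, 3.14].

### API

Orientations are given as a rotation vector (axis times angle).
In Python, from station import ctrl gives the robot as it stands.
- The arm moves only by the tool jog_arm, never from a script. Its argument "commands" is a list that holds one entry, the list of rows, each a list of 7 numbers: the turn, a rotation vector about the tool's x, y, z each as a share of 180 degrees, from -1 to 1, then the shift along the tool's x, y, z each as a share of 0.75 m, from -1 to 1, then the opening, from 0 (shut) to 1 (fully open). A call has 1 to 12 rows; each row shifts and turns the commanded pose from where the row before left it, along the tool's axes as they then stand; what a row does not reach is not made up. A row lasts 1/8 s, in which the tool goes at most 62.5 mm and 10.7 degrees, less where a joint would pass 70% of its speed; a pose out of reach is approached as far as the arm can. A call with a number of a shift or a turn outside -1 to 1 is refused whole. A call with a gripper value outside its range is refused whole. The fingers move at their own pace and stop on an object; "force" is the grip in N (left out, the last holds). Time passes only in rows, so rows that do not move let the fingers close. It gives the time, the measured TCP pose, the force, the opening and the grip force at its end, in the units of the state.
- ctrl.state(): the state, without advancing time (a new reading comes with each control period).
- ctrl.grab_frame(name): name is "side" or "top"; returns a dict with "pixels" (480x640x3 uint8, red, green, blue), "z_map" (480x640 float32, mm along the optical axis (not along the pixel's ray), 0 where there is no reading), "intrinsics" (3x3 intrinsics, pixels), "R" (3x3) and "t" (3): a world point X has camera coordinates R X + t. Camera axes: x right, y down, z forward; pixel columns grow to the right and rows downward; lengths in mm; the calibration is good to about 2 mm. A picture is of the moment at which its call begins.
- ctrl.job_done(): hands the job in; it is judged then, once.
The state is a dict: "time_s": time; "joint_positions": joint angles; "qvel": joint speeds; "effort": joint torques, N m; "ee_pos": TCP position; "tcp_rot": TCP orientation; "wrist_force": force on the tool from outside, world axes, zero at the start; "moment": the same for the moment, N m; "opening": finger opening in mm; "grip_force": force on a finger pad.
Only numpy, scipy, OpenCV 4.12 (cv2) and the standard library are available. Lean on these libraries where they do the work, as an engineer would, in place of code of your own. Each camera call takes 0.05 s, during which the arm holds its last target. There are 200 camera calls.

## Working session

There is one attempt and no reset: what is moved stays moved. The work goes in short steps, Python scripts to look and compute and a tool call to move; the robot and the scene stay as the last step left them, time stands still between calls to the robot, and variables do not carry over. Pictures are saved under pics/ and viewed, at most 10 in all, crops included, and the job is handed in when it is done.

Besides the shell and the picture viewer there is one more tool, called as name(argument=value, ...) on one line, values as JSON. jog_arm: Moves the arm, as the interface text tells. Its arguments: {"type":"object","properties":{"commands":{"type":"array","items":{"type":"array","items":{"type":"array","items":{"type":"number","minimum":-1,"maximum":1}}}},"force":{"type":"number"}},"required":["commands"]}

```bash
mkdir -p pics; ls; python3 - <<'E'
from station import ctrl
import cv2,numpy as np
print(ctrl.state())
for n in("top","side"):
    f=ctrl.grab_frame(n); cv2.imwrite(f"pics/{n}0.png",f["pixels"][:,:,::-1]); np.savez(f"/tmp/{n}0.npz",**f)
    print(n,f["intrinsics"].tolist(),np.round(f["R"],4).tolist(),np.round(f["t"],1), "cam",-f["R"].T@f["t"])
E
```

```text
pics
{'time_s': 0.0, 'joint_positions': array([ 1.46667576e+00,  4.08177742e-02,  8.38200587e-02, -4.69917365e-04,
       -1.61552557e+00, -3.33722563e-01]), 'qvel': array([ 8.02189039e-04,  5.03864028e-04, -5.33064540e-04,  3.61194275e-04,
        1.35657553e-03, -7.62419006e-05]), 'effort': array([ 9.04011449e-04, -3.68204176e+01,  3.47422206e+01,  6.93222776e+00,
       -5.36909443e-03, -1.09743732e-05]), 'ee_pos': array([254.14015549, 543.0791626 , 194.17942368]), 'tcp_rot': array([ 3.06488970e+00, -6.81865983e-01, -4.21605812e-04]), 'wrist_force': array([-0.25938666, -0.28574219,  0.2585014 ]), 'moment': array([ 0.01179646,  0.02209075, -0.03660572]), 'grip_force': 0.0, 'opening': 85.15203892990198}
top [[516.013734518662, 0.0, 310.31670234355823], [0.0, 516.013734518662, 245.43060395587878], [0.0, 0.0, 1.0]] [[-0.0065, -1.0, 0.002], [-0.9953, 0.0063, -0.0964], [0.0964, -0.0026, -0.9953]] [ -92.7  545.2 1044. ] cam [ 441.45686425  -93.44382487 1091.89640403]
side [[567.3234033505931, 0.0, 312.48122758264424], [0.0, 567.3234033505931, 247.0286286770631], [0.0, 0.0, 1.0]] [[0.7971, -0.6035, 0.0218], [-0.3132, -0.4439, -0.8396], [0.5163, 0.6624, -0.5428]] [-467.   182.2 1254.6] cam [ -218.46812255 -1031.96327423   844.20841919]
```

View pics/top0.png

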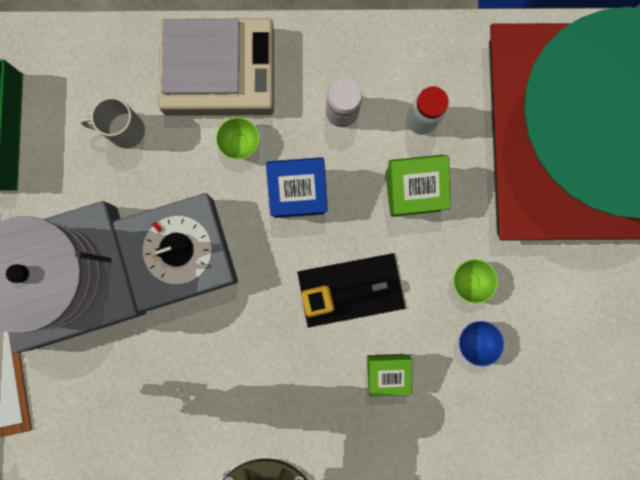

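View pics/side0.png

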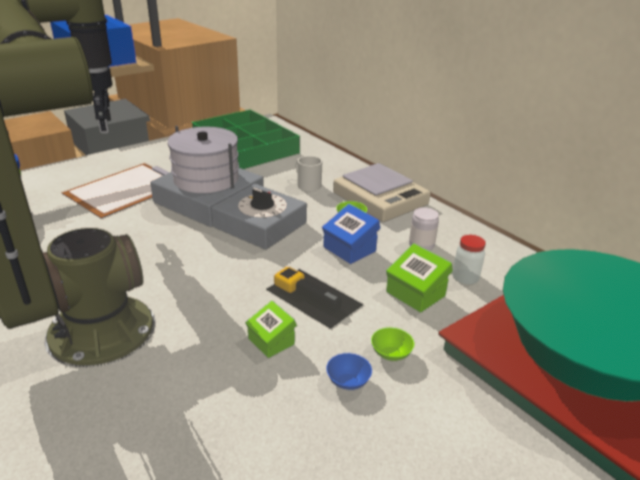

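The top view shows the dial at (177,249), its pointer pointing left at (163,249) and the red tab at (157,226), about 45° further clockwise. The scanner is on its mat with the head at (318,301) and the handle running to (385,287).

Label candidates are the large green box (420,185), the small green box (390,376) and the blue box (297,187). The larger green one at (420,185) is meant.

```bash
cat > h.py <<'E'
import numpy as np,cv2
from scipy.spatial.transform import Rotation as Ro
def load(n): return dict(np.load(n))
def ray(f,u,v,z):   # pixel -> point on plane at height z
    u=np.atleast_1d(u).astype(float);v=np.atleast_1d(v).astype(float);K=f["intrinsics"]
    d=np.stack([(u-K[0,2])/K[0,0],(v-K[1,2])/K[1,1],np.ones_like(u)],1)@f["R"]
    c=-f["R"].T@f["t"]; return c+d*((z-c[2])/d[:,2])[:,None]
def cloud(f):
    K=f["intrinsics"];v,u=np.mgrid[:480,:640];z=f["z_map"]
    p=np.stack([(u-K[0,2])/K[0,0]*z,(v-K[1,2])/K[1,1]*z,z],-1)
    return (p-f["t"])@f["R"]
def hsv(f): return cv2.cvtColor(f["pixels"],cv2.COLOR_RGB2HSV)
def mask(f,lo,hi,box):
    m=cv2.inRange(hsv(f),lo,hi);o=np.zeros_like(m);a,b,c,d=box;o[b:d,a:c]=m[b:d,a:c];return o
def proj(f,X):
    c=f["R"]@np.asarray(X,float)+f["t"];p=f["intrinsics"]@c;return p[:2]/p[2]
E
python3 - <<'E'
from h import *
t=load("/tmp/top0.npz");s=load("/tmp/side0.npz")
P=t["pixels"][:,:,::-1]; S=s["pixels"][:,:,::-1]
r=lambda im,a,b,c,d:cv2.resize(im[b:d,a:c],(400,300),interpolation=cv2.INTER_CUBIC)
cv2.imwrite("pics/crop1.png",np.vstack([np.hstack([r(P,127,204,247,294),r(P,290,240,410,330)]),np.hstack([r(P,370,145,470,220),r(S,205,160,325,250)])]))
C=cloud(t)
for n,(u,v) in dict(deck=(225,275),dialtop=(177,249),table=(300,420),lab=(421,185),labup=(421,170),mat=(310,318),handle=(350,293),head=(318,301),sblab=(391,378)).items(): print(n,C[v,u].round(1))
# white label on green box : pixels region enclosed
for nm,lo,hi,bx in(("green",(35,120,60),(55,255,255),(380,145,460,225)),("red",(0,120,80),(10,255,255),(145,215,170,240)),("yel",(15,120,100),(30,255,255),(295,280,340,325)),("yelptr",(18,90,100),(35,255,255),(140,235,185,262)),("mat",(0,0,0),(180,255,45),(290,245,415,330)),("bar",(0,0,0),(180,255,50),(150,225,205,275))):
    m=mask(t,lo,hi,bx);v,u=np.nonzero(m);
    if len(u)==0: print(nm,0);continue
    cs=max(cv2.findContours(m,cv2.RETR_EXTERNAL,cv2.CHAIN_APPROX_NONE)[0],key=cv2.contourArea)
    print(nm,len(u),u.mean().round(2),v.mean().round(2),cv2.minAreaRect(cs),C[v,u].mean(0).round(1))
# label: bright low-sat in green box
m=mask(t,(0,0,120),(180,80,255),(400,168,442,202));v,u=np.nonzero(m);print("lab",len(u),u.mean(),v.mean(),u.min(),u.max(),v.min(),v.max())
h=cv2.convexHull(np.stack([u,v],1).astype(np.int32));print(cv2.minAreaRect(h))
q=C[168:202,400:442].reshape(-1,3);q=q[(q[:,2]>60)&(q[:,2]<110)];A=np.c_[q[:,:2],np.ones(len(q))];c,*_=np.linalg.lstsq(A,q[:,2],rcond=None)
n=np.r_[-c[:2],1];n/=np.linalg.norm(n);print("n",n,np.degrees(np.arccos(n[2])),"resid",(A@c-q[:,2]).std(),len(q))
# scale ring white
E
```

```text
deck [482.5  72.4  74. ]
dialtop [530.7 157.1 116. ]
table [ 1.863e+02 -7.270e+01 -1.000e-01]
lab [ 657.6 -316.    87. ]
labup [ 685.7 -314.8   95.8]
mat [394.5 -94.6   4.9]
handle [ 445.8 -176.3   37.8]
head [ 430.  -111.    40.7]
sblab [ 279.9 -252.    64.3]
green 2460 417.28 184.63 ((418.6584777832031, 184.92098999023438), (55.304931640625, 64.15289306640625), 84.05313110351562) [ 657.5 -308.    89.1]
red 47 156.66 226.47 ((156.50001525878906, 226.5), (9.899494171142578, 4.242640495300293), 45.0) [579.2 207.7  78.6]
yel 517 317.09 300.7 ((316.7950744628906, 300.7541198730469), (26.912120819091797, 28.687175750732422), 76.75948333740234) [ 430.7 -109.1   41.4]
yelptr 14 154.07 255.71 ((154.09999084472656, 255.8000030517578), (2.8460497856140137, 4.110960960388184), 71.56504821777344) [521.  210.7  81.4]
mat 4723 354.57 288.4 ((350.9891052246094, 289.6925964355469), (55.712623596191406, 98.14029693603516), 79.2156982421875) [ 455.4 -187.6   16.6]
bar 821 176.38 249.25 ((175.70001220703125, 249.10000610351562), (32.64659118652344, 32.64659118652344), 26.56505012512207) [532.1 163.5  95.7]
lab 552 421.23369565217394 185.31340579710144 404 439 172 199
((421.2931213378906, 185.28494262695312), (24.81029510498047, 36.011566162109375), 83.9909896850586)
n [-0.33841225 -0.03368413  0.94039488] 19.88202291021958 resid 2.063724437419608 1424
```

View pics/crop1.png

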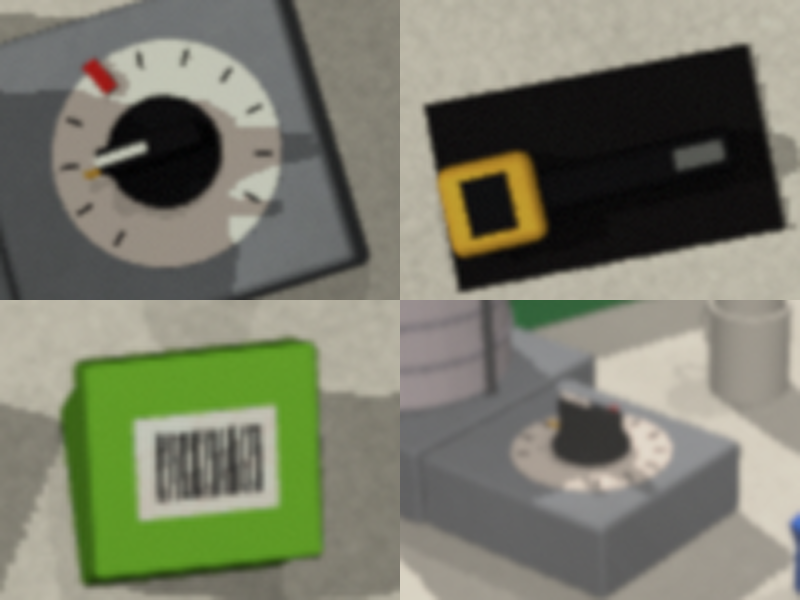

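The crop shows the white pointer line running to (156,253) with the yellow tongue at (154.5,256). The red tab is at (156.7,226.8). The scanner's head is to the left and its grey patch is at (379.7,286.8). The large green box's label matches the description.

```bash
python3 - <<'E'
from h import *
import json
t=load("/tmp/top0.npz");C=cloud(t)
I=t["pixels"].astype(int);rb=I[...,0]-I[...,2]
m=((rb>4)).astype(np.uint8)*255;o=np.zeros_like(m);o[210:290,137:217]=m[210:290,137:217]
o=cv2.morphologyEx(o,cv2.MORPH_OPEN,np.ones((3,3)))
c=max(cv2.findContours(o,cv2.RETR_EXTERNAL,cv2.CHAIN_APPROX_NONE)[0],key=cv2.contourArea)
e=cv2.fitEllipse(cv2.convexHull(c));print("ring",e)
ax=ray(t,*e[0],70)[0];print("axis",ax, "ring r",e[1][0]/2*1020/516)
yaw=lambda p,q:np.degrees(np.arctan2(*(q-p)[[1,0]]))
red=ray(t,156.66,226.5,76)[0];ye=ray(t,154.07,255.7,76)[0]
print("tab",red,yaw(ax,red),np.linalg.norm((red-ax)[:2]),"tongue",ye,yaw(ax,ye),np.linalg.norm((ye-ax)[:2]))
# white pointer line on bar top
g=hsv(t);m=mask(t,(0,0,110),(180,70,255),(154,243,174,257));
dk=cv2.morphologyEx(mask(t,(0,0,0),(180,255,60),(150,225,205,275)),cv2.MORPH_CLOSE,np.ones((9,9)));m&=dk
v,u=np.nonzero(m);w=ray(t,u,v,114);d=np.linalg.svd(w-w.mean(0))[2][0];print("line",len(u),u.mean(),v.mean(),w.mean(0),np.degrees(np.arctan2(d[1],d[0]))%180,"yaw from axis",yaw(ax,w.mean(0)))
# mat
m=mask(t,(0,0,0),(180,255,45),(290,245,415,330));h=cv2.convexHull(max(cv2.findContours(m,cv2.RETR_EXTERNAL,cv2.CHAIN_APPROX_NONE)[0],key=cv2.contourArea))
b=cv2.boxPoints(cv2.minAreaRect(h));B=ray(t,b[:,0],b[:,1],4);print("mat",B.round(1).tolist(),B.mean(0),[np.linalg.norm(B[i]-B[i-1]).round(1) for i in range(4)],yaw(B[0],B[1]),yaw(B[1],B[2]))
# head and grey patch
m=mask(t,(15,120,60),(32,255,255),(295,280,340,325));r=cv2.minAreaRect(cv2.convexHull(np.argwhere(m)[:,::-1].astype(np.int32)))
b=cv2.boxPoints(r);B=ray(t,b[:,0],b[:,1],36);hd=B.mean(0);print("head",hd,[np.linalg.norm(B[i]-B[i-1]).round(1) for i in range(4)],yaw(B[0],B[1]))
gm=mask(t,(0,0,60),(180,255,255),(365,278,393,296));v,u=np.nonzero(gm);p=ray(t,u.mean(),v.mean(),36)[0];print("patch",len(u),u.mean(),v.mean(),p,"yaw",yaw(p,hd),np.linalg.norm(p-hd))
L=ray(t,421.27,185.3,86)[0];print("label",L)
m=mask(t,(0,0,120),(180,80,255),(400,168,442,202));v,u=np.nonzero(m);b=cv2.boxPoints(cv2.minAreaRect(cv2.convexHull(np.stack([u,v],1).astype(np.int32))));B=ray(t,b[:,0],b[:,1],86);print(B.round(1).tolist(),yaw(B[0],B[1]),yaw(B[1],B[2]))
# side-view label cross-check
s=load("/tmp/side0.npz");print("label proj side",proj(s,L),"axis side",proj(s,[ax[0],ax[1],114]),"head side",proj(s,hd))
ms=mask(s,(35,120,40),(55,255,255),(380,235,460,310));print("side green box",cv2.boundingRect(ms))
ms=mask(s,(0,0,110),(180,80,255),(398,250,440,280));v,u=np.nonzero(ms);print("side label",len(u),u.mean(),v.mean(),u.min(),u.max(),v.min(),v.max())
E
```

```text
ring ((176.1222686767578, 249.18185424804688), (69.36878967285156, 69.85650634765625), 129.61671447753906)
axis [534.58440841 170.62032686  70.        ] ring r 68.56217583944631
tab [579.46429337 208.49624507  76.        ] 40.162349236341235 58.72639316831919 tongue [521.40063538 212.3160143   76.        ] 107.54645047821042 43.73033526756233
line 42 163.71428571428572 249.5952380952381 [529.93584592 182.81435463 114.        ] 109.14778775628145 yaw from axis 110.86766332708564
mat [[491.7, -69.0, 4.0], [529.3, -273.2, 4.0], [414.1, -292.5, 4.0], [377.4, -90.3, 4.0]] [ 453.13189347 -181.25093205    4.        ] [np.float64(116.3), np.float64(207.5), np.float64(116.7), np.float64(205.4)] -79.58136061507926 -170.4863518687087
head [ 430.83979936 -109.34312682   36.        ] [np.float64(57.1), np.float64(59.9), np.float64(57.2), np.float64(59.6)] -77.41799613296607
patch 81 379.2345679012346 286.08641975308643 [ 459.4297112  -236.28621791   36.        ] yaw 102.69228992069955 130.1227552460478
label [ 657.15854473 -316.70566065   86.        ]
[[678.5, -279.2, 86.0], [685.7, -350.6, 86.0], [636.0, -354.2, 86.0], [628.8, -283.1, 86.0]] -84.24326819245896 -175.82667836630338
label proj side [418.43569911 266.03914267] axis side [261.76688028 190.84620671] head side [289.20167499 273.90428593]
side green box (387, 244, 65, 66)
side label 576 418.0607638888889 264.24131944444446 398 439 250 279
```

jog_arm(commands=[[[0,0,0.051,0,0,-0.038,1],[0,0,0.051,0,0,-0.038,1],[0,0,0.051,0,0,-0.038,1],[0,0,0.051,0,0,-0.038,1],[0,0,0.051,0,0,-0.038,1],[0,0,0,0.06,-0.02,0,1],[0,0,0,0.06,-0.02,0,1],[0,0,0,0.06,-0.02,0,1],[0,0,0,0.06,-0.02,0,1],[0,0,0,0.06,-0.02,0,1],[0,0,0,0.06,-0.02,0,1],[0,0,0,0.06,-0.02,0,1]]])

```text
time_s: 1.6
ee_pos: [456.9, 278.5, 337.3]
tcp_rot: [2.558, -1.823, -0.0]
wrist_force: [0.1, 0.5, -0.4]
opening: 85.1
grip_force: 0.0
```

```bash
cat > go.py <<'E'
from h import *
from station import ctrl
def tool(psi,n=(0,0,1)):   # tool x at world yaw psi (deg), tool z = -n
    z=-np.array(n,float);z/=np.linalg.norm(z);x=np.array([np.cos(np.radians(psi)),np.sin(np.radians(psi)),0]);x-=z*(x@z);x/=np.linalg.norm(x)
    return np.stack([x,np.cross(z,x),z],1)
def rel(pos,R):
    s=ctrl.state();R0=Ro.from_rotvec(s["tcp_rot"]).as_matrix()
    print("t",round(s["time_s"],2),"pos",s["ee_pos"].round(1),"psi",np.degrees(np.arctan2(R0[1,0],R0[0,0])).round(2),"z",R0[:,2].round(3),"j",s["joint_positions"].round(2),"F",s["wrist_force"].round(1),"open",round(s["opening"],1),round(s["grip_force"],1))
    d=np.array(pos)-s["ee_pos"]
    print("turn",(Ro.from_matrix(R0.T@R).as_rotvec()/np.pi).round(4),"shift(before turn)",(R0.T@d/750).round(4),"shift(after turn)",(R.T@d/750).round(4),"mm",np.linalg.norm(d).round(1))
E
python3 -c "
from go import *
rel([534.6,170.6,180],tool(-70.9))"
```

```text
t 1.6 pos [456.9 278.5 337.3] psi -70.97 z [-0. -0. -1.] j [ 0.92 -0.07  0.24 -0.   -1.88 -0.59] F [ 0.1  0.5 -0.4] open 85.1 0.0
turn [ 0.0002 -0.     -0.0004] shift(before turn) [ 0.1698 -0.0512  0.2098] shift(after turn) [ 0.1699 -0.0509  0.2098] mm 206.0
```

jog_arm(commands=[[[0,0,0,0.057,-0.017,0,1],[0,0,0,0.057,-0.017,0,1],[0,0,0,0.056,-0.017,0,1],[0,0,0,0,0,0.07,1],[0,0,0,0,0,0.07,1],[0,0,0,0,0,0.07,1],[0,0,0,0,0,0.05,1],[0,0,0,0,0,0,1]]])

```text
time_s: 2.6
ee_pos: [532.1, 170.8, 139.1]
tcp_rot: [2.553, -1.82, -0.005]
wrist_force: [-0.1, -0.3, 0.5]
opening: 85.5
grip_force: 0.0
```

```bash
python3 - <<'E'
from go import *
rel([534.6,170.6,86],tool(-70.9))
f=ctrl.grab_frame("side");cv2.imwrite("pics/side1.png",cv2.resize(f["pixels"][120:300,180:420,::-1],(800,600)))
E
```

```text
t 2.6 pos [532.1 170.8 139.1] psi -70.99 z [-0.006 -0.003 -1.   ] j [ 0.67 -0.06 -0.12 -0.   -1.52 -0.34] F [-0.1 -0.3  0.5] open 85.5 0.0
turn [ 0.0022 -0.0004 -0.0005] shift(before turn) [ 0.0012 -0.0035  0.0708] shift(after turn) [ 0.0013 -0.003   0.0708] mm 53.2
```

View pics/side1.png

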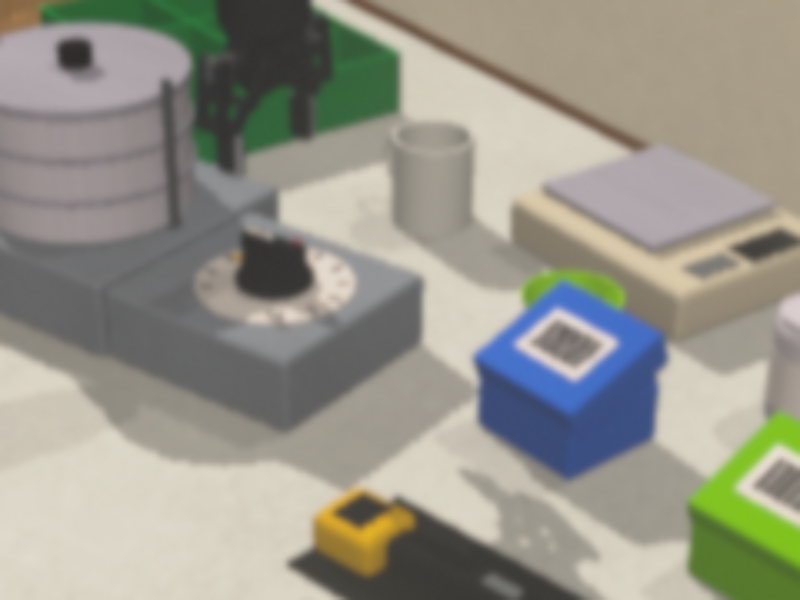

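The crop shows the open fingers above the dial, with tips at about (230,168) and (303,137) and the dial bar at (275,250). They look slightly higher than I expected, so I'm checking against the projection and depth.

```bash
python3 - <<'E'
from go import *
f=ctrl.grab_frame("side");C=cloud(f)
R=Ro.from_rotvec(ctrl.state()["tcp_rot"]).as_matrix();p=ctrl.state()["ee_pos"]
for s in(-1,1):
    q=p+R@[0,s*42.5,-13];uv=proj(f,q);print(q.round(1),uv.round(1),"crop",((uv-[180,120])*3.333).round())
for cu,cv_ in((230,160),(303,130),(275,250)):
    u,v=int(180+cu/3.333),int(120+cv_/3.333);print(C[v,u].round(1),f["pixels"][v,u])
m=(np.hypot(C[...,0]-532,C[...,1]-171)<75)&(C[...,2]>118)&(C[...,2]<190);q=C[m];print(m.sum(),np.percentile(q[:,2],[0,2,5,20]).round(1))
E
```

```text
[574.7 185.5 157.3] [270.5 171.3] crop [302. 171.]
[494.3 157.8 157.2] [251.3 182.2] crop [238. 207.]
[482.7 147.3 206.2] [60 59 59]
[575.1 187.7 193.6] [58 66 55]
[530.4 163.4 105.3] [53 52 50]Traceback (most recent call last):
  File "<stdin>", line 8, in <module>
    return _quantile_unchecked(
        a, q, axis, out, overwrite_input, method, keepdims, weights)
    return _ureduce(a,
                    func=_quantile_ureduce_func,
    ...<5 lines>...
                    overwrite_input=overwrite_input,
                    method=method)
    r = func(a, **kwargs)
    result = _quantile(arr,
                       quantiles=q,
    ...<2 lines>...
                       out=out,
                       weights=wgt)
    slices_having_nans = np.isnan(arr[-1, ...])
                                  ~~~^^^^^^^^^
IndexError: index -1 is out of bounds for axis 0 with size 0
```

jog_arm(commands=[[[0,0,0,0,0,0,1],[0,0,0,0,0,0,1]]])

```text
time_s: 2.95
ee_pos: [534.6, 172.1, 144.3]
tcp_rot: [-2.556, 1.823, -0.001]
wrist_force: [0.1, -0.7, 0.1]
opening: 85.6
grip_force: 0.0
```

```bash
python3 - <<'E'
from go import *
rel([534.6,170.6,86],tool(-70.9))
f=ctrl.grab_frame("side");C=cloud(f)
R=Ro.from_rotvec(ctrl.state()["tcp_rot"]).as_matrix();p=ctrl.state()["ee_pos"]
for s in(-1,1):
    q=p+R@[0,s*42.5,-13];uv=proj(f,q);print(q.round(1),uv.round(1),"crop",((uv-[200,120])*5).round())
m=(np.hypot(C[...,0]-532,C[...,1]-171)<75)&(C[...,2]>118)&(C[...,2]<260);q=C[m];print(m.sum(),np.percentile(q[:,2],[0,2,5,20]).round(1) if m.any() else"")
cv2.imwrite("pics/side2.png",cv2.resize(f["pixels"][120:240,200:320,::-1],(600,600)))
E
```

```text
t 2.95 pos [534.6 172.1 144.3] psi -70.98 z [ 0.002  0.001 -1.   ] j [ 0.67 -0.06 -0.11  0.   -1.52 -0.34] F [ 0.1 -0.7  0.1] open 85.6 0.0
turn [-0.0007  0.0002 -0.0005] shift(before turn) [0.002  0.0008 0.0778] shift(after turn) [0.0019 0.0006 0.0778] mm 58.4
[574.6 185.9 157. ] [270.4 171.3] crop [352. 257.]
[494.2 158.2 156.9] [251.2 182.3] crop [256. 312.]
466 [118.1 195.5 198.5 212.6]
```

View pics/side2.png

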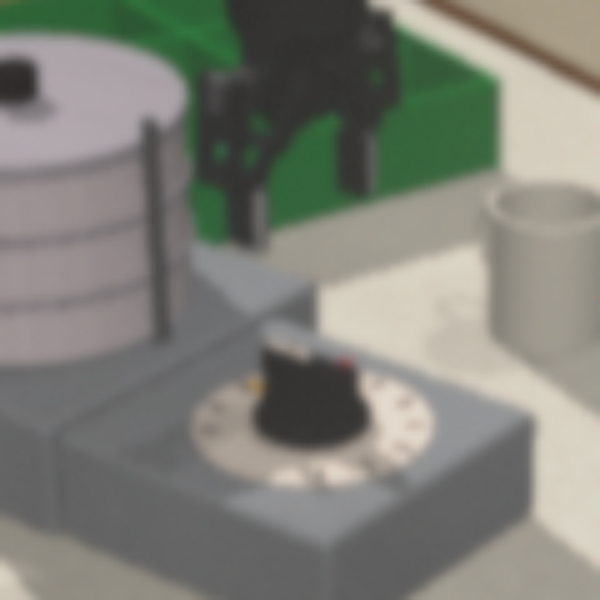

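The two fingertips are at (248,245) and (362,193). That is about 30 mm higher than the TCP figure implies with the gripper open. I'll shut the fingers in the air to see where the tips really end.

jog_arm(commands=[[[0,0,0,0,0,0,0.18],[0,0,0,0,0,0,0.18],[0,0,0,0,0,0,0.18],[0,0,0,0,0,0,0.18],[0,0,0,0,0,0,0.18],[0,0,0,0,0,0,0.18]]])

```text
time_s: 3.75
ee_pos: [534.0, 171.7, 142.7]
tcp_rot: [2.558, -1.824, 0.0]
wrist_force: [-0.5, -0.2, -0.0]
opening: 15.4
grip_force: 0.0
```

```bash
python3 - <<'E'
from go import *
rel([534.6,170.6,86],tool(-70.9)); print(ctrl.pinch_z)
f=ctrl.grab_frame("side");C=cloud(f)
p=ctrl.state()["ee_pos"];print("tcp px",proj(f,p).round(1),"pinch px",proj(f,p+[0,0,19]).round(1))
m=(np.hypot(C[...,0]-p[0],C[...,1]-p[1])<60)&(C[...,2]>118)&(C[...,2]<300);v,u=np.nonzero(m);print(m.sum(),"rows",v.max(),np.percentile(C[m][:,2],[0,2,5,20]).round(1))
for r in range(v.max()-6,v.max()+1): print(r,u[v==r],C[r,u[v==r]][:,2].round(0))
E
```

```text
t 3.75 pos [534.  171.7 142.7] psi -70.98 z [ 0. -0. -1.] j [ 0.67 -0.06 -0.11  0.   -1.52 -0.34] F [-0.5 -0.2 -0. ] open 15.4 0.0
turn [ 0.     -0.     -0.0005] shift(before turn) [ 0.0017 -0.0003  0.0756] shift(after turn) [ 0.0017 -0.0003  0.0756] mm 56.7
18.700000000000003
tcp px [261.1 181.5] pinch px [260.9 175.2]
915 rows 189 [118.  184.4 191.  221.6]
183 [] []
184 [] []
185 [] []
186 [] []
187 [] []
188 [] []
189 [254] [118.]
```

jog_arm(commands=[[[0,0,0,0,0,0,0.7],[0,0,0,0,0,0,0.7],[0,0,0,0,0,0,0.7],[0,0,0,0.001,0,0.02,0.7],[0,0,0,0.001,0,0.02,0.7],[0,0,0,0,0,0.017,0.7],[0,0,0,0,0,0,0.7],[0,0,0,0,0,0,0.7]]])

```text
time_s: 4.8
ee_pos: [534.7, 170.3, 100.3]
tcp_rot: [-2.558, 1.824, -0.001]
wrist_force: [0.5, 0.7, -0.6]
opening: 59.7
grip_force: 0.0
```

```bash
python3 - <<'E'
from go import *
rel([534.6,170.6,86],tool(-70.9))
f=ctrl.grab_frame("side");g=ctrl.grab_frame("top")
np.savez("/tmp/s3.npz",**f)
p=ctrl.state()["ee_pos"];R=Ro.from_rotvec(ctrl.state()["tcp_rot"]).as_matrix()
for s in(-1,1):
    for z in (0,-9,-30): print(s,z,"crop",((proj(f,p+R@[0,s*30,z])-[200,120])*5).round())
a=cv2.resize(f["pixels"][120:240,200:320,::-1],(600,600));cv2.imwrite("pics/side3.png",a)
C=cloud(g);m=(np.hypot(C[...,0]-p[0],C[...,1]-p[1])<60)&(C[...,2]>118)&(C[...,2]<600);print(np.percentile(C[m][:,2],[0,20,50,80,100]),C[m].mean(0))
E
```

```text
t 4.8 pos [534.7 170.3 100.3] psi -70.98 z [ 0.001 -0.    -1.   ] j [ 0.67 -0.05 -0.18  0.   -1.44 -0.33] F [ 0.5  0.7 -0.6] open 59.7 0.0
turn [-0.0001 -0.0001 -0.0005] shift(before turn) [-0.0004 -0.      0.0191] shift(after turn) [-0.0004 -0.      0.0191] mm 14.3
-1 0 crop [343. 356.]
-1 -9 crop [342. 341.]
-1 -30 crop [342. 308.]
1 0 crop [276. 396.]
1 -9 crop [276. 381.]
1 -30 crop [275. 347.]
[118.14101289 441.30008259 542.28175725 546.66436106 550.68202094] [524.99209808 157.15305216 492.79183858]
```

View pics/side3.png

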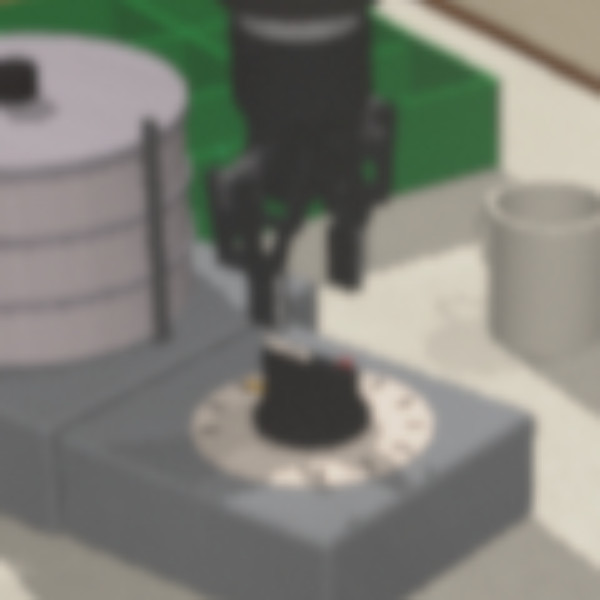

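The tips are at (262,325) and (348,290), still about 33 mm above where the reported TCP would put them. TCP z = 86 is safe under either reading, so I'll go down and use the closing fingers as the test: they should stop at 16 mm if they have the bar.

jog_arm(commands=[[[0,0,0,0,0,0.01,0.7],[0,0,0,0,0,0.009,0.7],[0,0,0,0,0,0,0.7],[0,0,0,0,0,0,0],[0,0,0,0,0,0,0],[0,0,0,0,0,0,0],[0,0,0,0,0,0,0],[0,0,0,0,0,0,0]]], force=30)

```text
time_s: 5.9
ee_pos: [534.5, 170.3, 85.7]
tcp_rot: [2.558, -1.824, 0.0]
wrist_force: [0.2, -0.2, 0.2]
opening: 0.1
grip_force: 0.0
```

```bash
python3 - <<'E'
from go import *
rel([534.6,170.6,86],tool(-139.8))
f=ctrl.grab_frame("side");C=cloud(f);p=ctrl.state()["ee_pos"]
m=(np.hypot(C[...,0]-p[0],C[...,1]-p[1])<45)&(C[...,2]>60)&(C[...,2]<260)
for z in range(80,260,10): 
    k=m&(abs(C[...,2]-z)<5); print(z,k.sum(),C[k].mean(0).round(0)[:2] if k.any() else "",f["pixels"][k].mean(0).round(0) if k.any() else "")
E
```

```text
t 5.9 pos [534.5 170.3  85.7] psi -70.98 z [ 0. -0. -1.] j [ 0.67 -0.05 -0.2   0.   -1.42 -0.33] F [ 0.2 -0.2  0.2] open 0.1 0.0
turn [-0.     -0.      0.3823] shift(before turn) [-0.0004 -0.0003 -0.0003] shift(after turn) [-0.0004  0.0002 -0.0003] mm 0.4
80 164 [521. 158.] [71. 68. 65.]
90 59 [527. 161.] [59. 56. 53.]
100 65 [526. 163.] [57. 55. 53.]
110 87 [529. 163.] [71. 68. 65.]
120 27 [529. 166.] [101.  96.  93.]
130 26 [530. 162.] [108. 106. 104.]
140 33 [529. 162.] [90. 89. 87.]
150 36 [530. 163.] [85. 84. 83.]
160 22 [531. 161.] [80. 79. 77.]
170 63 [530. 161.] [74. 73. 71.]
180 62 [531. 161.] [64. 63. 62.]
190 76 [535. 161.] [57. 56. 55.]
200 53 [539. 159.] [56. 56. 55.]
210 71 [533. 158.] [56. 56. 55.]
220 66 [529. 154.] [55. 54. 53.]
230 97 [526. 157.] [56. 57. 55.]
240 47 [511. 156.] [54. 55. 53.]
250 54 [512. 148.] [53. 56. 52.]
```

The fingers shut to 0 mm without touching the bar, so the tips really do sit at least 28 mm (about 33 mm) above the reported TCP height. The dial's x and y agree. I'll correct for it by descending a further 32 mm with the fingers open.

jog_arm(commands=[[[0,0,0,0,0,0,0.7],[0,0,0,0,0,0,0.7],[0,0,0,0,0,0,0.7],[0,0,0,0,0,0,0.7],[0,0,0,0,0,0.015,0.7],[0,0,0,0,0,0.015,0.7],[0,0,0,0,0,0.012,0.7],[0,0,0,0,0,0,0.7]]], force=30)

```text
time_s: 6.95
ee_pos: [533.8, 169.9, 52.9]
tcp_rot: [2.556, -1.823, -0.001]
wrist_force: [0.7, 0.0, -0.1]
opening: 59.9
grip_force: 0.0
```

jog_arm(commands=[[[0,0,0,0,0,0,0],[0,0,0,0,0,0,0],[0,0,0,0,0,0,0],[0,0,0,0,0,0,0],[0,0,0,0,0,0,0]]], force=30)

```text
time_s: 7.58
ee_pos: [533.3, 169.8, 54.9]
tcp_rot: [2.556, -1.823, -0.002]
wrist_force: [-8.4, -2.6, 5.7]
opening: 15.3
grip_force: 30.6
```

jog_arm(commands=[[[0,0,0.037,0,0,0,0],[0,0,0.037,0,0,0,0],[0,0,0.037,0,0,0,0],[0,0,0.037,0,0,0,0],[0,0,0.037,0,0,0,0],[0,0,0.037,0,0,0,0],[0,0,0.037,0,0,0,0],[0,0,0.037,0,0,0,0],[0,0,0.037,0,0,0,0],[0,0,0.037,0,0,0,0],[0,0,0,0,0,0,0],[0,0,0,0,0,0,0]]])

```text
time_s: 9.07
ee_pos: [534.8, 169.3, 54.9]
tcp_rot: [-1.139, 2.928, -0.003]
wrist_force: [1.1, -5.8, 2.3]
opening: 15.4
grip_force: 30.3
```

```bash
python3 - <<'E'
from go import *
rel([534.6,170.6,54],tool(-139.8))
f=ctrl.grab_frame("side");g=ctrl.grab_frame("top")
for nm,f,bx in(("side",f,(220,170,310,230)),("top",g,(130,205,225,295))):
    for c,lo,hi in(("red",(0,110,60),(8,255,255)),("yel",(15,110,80),(32,255,255))):
        m=mask(f,lo,hi,bx);v,u=np.nonzero(m);print(nm,c,len(u),(u.mean().round(1),v.mean().round(1),ray(f,u.mean(),v.mean(),76)[0].round(1)) if len(u) else "")
r=lambda im,a,b,c,d:cv2.resize(im[b:d,a:c,::-1],(400,400),interpolation=cv2.INTER_CUBIC)
cv2.imwrite("pics/d4.png",np.hstack([r(ctrl.grab_frame("side")["pixels"],220,140,310,230),r(g["pixels"],127,200,227,300)]))
E
```

```text
t 9.07 pos [534.8 169.3  54.9] psi -137.47 z [ 0.001 -0.001 -1.   ] j [ 0.67 -0.03 -0.25  0.   -1.36 -1.49] F [ 1.1 -5.8  2.3] open 15.4 30.3
turn [-0.0005 -0.0001  0.013 ] shift(before turn) [-0.0009  0.0015  0.0012] shift(after turn) [-0.0009  0.0015  0.0012] mm 1.6
side red 0 
side yel 0 
top red 0 
top yel 0
```

jog_arm(commands=[[[0,0,0.011,0,0,0,0],[0,0,0,0,0,0,0],[0,0,0,0,0,0,0.7],[0,0,0,0,0,0,0.7],[0,0,0,0,0,0,0.7],[0,0,0,0,0,0,0.7],[0,0,0,0,0,-0.03,0.7],[0,0,0,0,0,-0.05,0.7],[0,0,0,0,0,-0.06,0.7],[0,0,0,0.045,0.05,0,0.7],[0,0,0,0.045,0.05,0,0.7],[0,0,0,0.045,0.05,0,0.7]]])

```text
time_s: 10.72
ee_pos: [383.1, 190.2, 159.1]
tcp_rot: [-1.085, 2.948, 0.0]
wrist_force: [-0.7, 1.2, 0.1]
opening: 59.6
grip_force: 0.0
```

```bash
cat > dial.py <<'E'
from go import *
g=ctrl.grab_frame("top");np.savez("/tmp/top5.npz",**g)
ax=np.array([534.58,170.62])
for c,lo,hi in(("red",(0,110,60),(10,255,255)),("yel",(14,90,80),(35,255,255))):
    m=mask(g,lo,hi,(137,210,217,290));v,u=np.nonzero(m)
    if len(u): q=ray(g,u.mean(),v.mean(),76)[0][:2]-ax;print(c,len(u),u.mean().round(1),v.mean().round(1),np.degrees(np.arctan2(q[1],q[0])).round(2),np.linalg.norm(q).round(1))
m=mask(g,(0,0,110),(180,90,255),(160,225,195,270))
d=cv2.morphologyEx(mask(g,(0,0,0),(180,255,60),(150,222,205,275)),cv2.MORPH_CLOSE,np.ones((9,9)))
m&=d
n,l,st,ce=cv2.connectedComponentsWithStats(m);k=1+st[1:,4].argmax();v,u=np.nonzero(l==k)
w=ray(g,u,v,114)[:,:2];e=np.linalg.svd(w-w.mean(0))[2][0];q=w.mean(0)-ax
print("line",len(u),u.mean().round(1),v.mean().round(1),"dir",(np.degrees(np.arctan2(e[1],e[0]))%180).round(2),"from axis",np.degrees(np.arctan2(q[1],q[0])).round(2),np.linalg.norm(q).round(1))
cv2.imwrite("pics/d5.png",cv2.resize(g["pixels"][205:295,132:222,::-1],(600,600),interpolation=cv2.INTER_CUBIC))
E
python3 -c "
from go import *
rel([534.6,170.6,54],tool(-139.8))"; python3 dial.py
```

```text
t 10.72 pos [383.1 190.2 159.1] psi -139.6 z [-0.  0. -1.] j [ 0.94 -0.44 -0.39 -0.   -1.62 -1.8 ] F [-0.7  1.2  0.1] open 59.6 0.0
turn [0.0001 0.     0.0011] shift(before turn) [-0.1368 -0.1509  0.1401] shift(after turn) [-0.1374 -0.1503  0.1401] mm 185.4
red 51 156.5 226.4 40.27 59.0
yel 15 161.3 232.5 40.76 43.4
line 39 166.6 242.4 dir 39.87 from axis 37.36 11.4
```

View pics/d5.png

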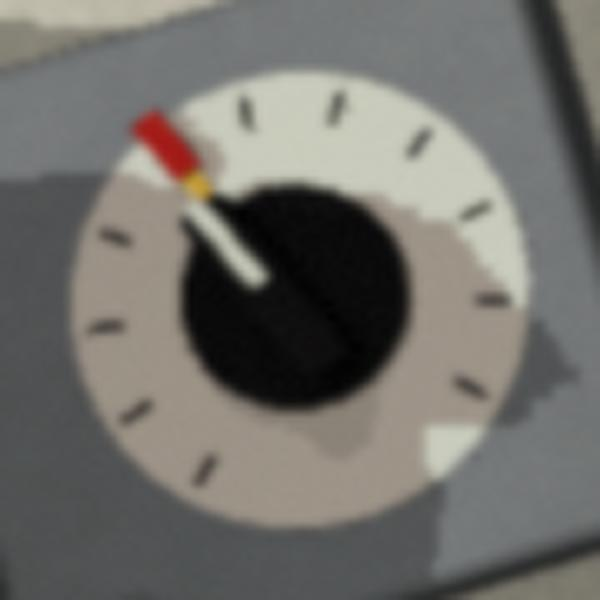

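The crop shows the white line, the yellow tongue at (198,187) and the red tab at (165,145) all in one line, at 39.9–40.8° against the tab's 40.3°. The dial is set, so I go on to the scanner.

jog_arm(commands=[[[0,0,-0.0577,0,0,0,0.7],[0,0,-0.0577,0,0,0,0.7],[0,0,-0.0577,0,0,0,0.7],[0,0,-0.0577,0,0,0,0.7],[0,0,-0.0577,0,0,0,0.7],[0,0,-0.0577,0,0,0,0.7],[0,0,0,0.08,0.004,0,0.7],[0,0,0,0.08,0.004,0,0.7],[0,0,0,0.08,0.004,0,0.7],[0,0,0,0.08,0.004,0,0.7],[0,0,0,0.08,0.004,0,0.7],[0,0,0,0.08,0.004,0,0.7]]])

```text
time_s: 12.28
ee_pos: [446.5, -166.9, 159.6]
tcp_rot: [-2.454, 1.96, -0.002]
wrist_force: [1.9, 1.0, 0.5]
opening: 59.6
grip_force: 0.0
```

jog_arm(commands=[[[0,0,0,0,0,0.04,0.7],[0,0,0,0,0,0.04,0.7],[0,0,0,0,0,0.04,0.7],[0,0,0,0,0,0,0.7],[0,0,0,0,0,0,0.7]]])

```text
time_s: 12.9
ee_pos: [447.0, -165.1, 70.8]
tcp_rot: [-2.454, 1.96, -0.003]
wrist_force: [0.4, -0.4, 1.4]
opening: 59.9
grip_force: 0.0
```

```bash
python3 - <<'E'
from go import *
rel([444,-168,-25],tool(-77.35))
f=ctrl.grab_frame("side");g=ctrl.grab_frame("top");s=ctrl.state();p=s["ee_pos"];R=Ro.from_rotvec(s["tcp_rot"]).as_matrix()
x0,y0=proj(f,p+[0,0,30]).astype(int);x0-=50;y0-=60;print("crop origin",x0,y0)
a=cv2.resize(f["pixels"][y0:y0+100,x0:x0+100,::-1],(600,600),interpolation=cv2.INTER_CUBIC)
for k in(0,35):
  for y in(-40,40): print(k,y,((proj(f,p+R@[0,y,-9-k])-[x0,y0])*6).round())
cv2.imwrite("pics/s6.png",a)
E
```

```text
t 12.9 pos [ 447.  -165.1   70.8] psi -77.23 z [ 0.002 -0.001 -1.   ] j [ 0.07 -0.28 -0.44  0.   -1.42  0.15] F [ 0.4 -0.4  1.4] open 59.9 0.0
turn [-0.0005 -0.0004  0.0007] shift(before turn) [0.0028 0.005  0.1277] shift(after turn) [0.0029 0.0048 0.1277] mm 95.9
crop origin 258 200
0 -40 [368. 362.]
0 40 [236. 450.]
35 -40 [371. 289.]
35 40 [236. 375.]
```

View pics/s6.png

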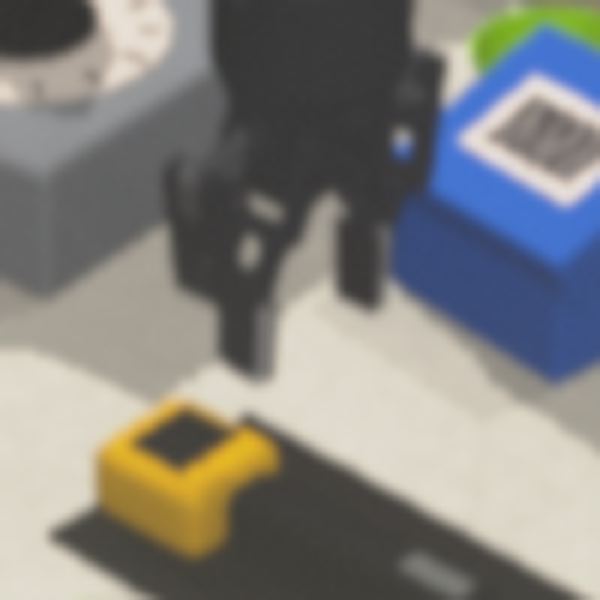

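The tips are at about (245,378) and (360,305), which puts the offset at about 31 mm. The scanner's head is at (190,475) and the mat below it is clear. I'll descend with that correction and watch the wrist force.

jog_arm(commands=[[[0,0,0,0.003,0.005,0,0.7],[0,0,0,0,0,0.04,0.7],[0,0,0,0,0,0.04,0.7],[0,0,0,0,0,0.02,0.7],[0,0,0,0,0,0,0.7],[0,0,0,0,0,0.008,0.7],[0,0,0,0,0,0,0.7]]])

```text
time_s: 13.88
ee_pos: [443.5, -167.9, -11.3]
tcp_rot: [-2.454, 1.961, -0.001]
wrist_force: [-0.4, -0.2, 0.5]
opening: 60.1
grip_force: 0.0
```

```bash
python3 -c "
from go import *
rel([444,-168,-25],tool(-77.35))"
```

```text
t 13.88 pos [ 443.5 -167.9  -11.3] psi -77.25 z [ 0.001 -0.    -1.   ] j [ 0.07 -0.23 -0.55  0.   -1.25  0.16] F [-0.4 -0.2  0.5] open 60.1 0.0
turn [-0.0002 -0.0001  0.0006] shift(before turn) [ 0.0003 -0.0006  0.0182] shift(after turn) [ 0.0003 -0.0007  0.0182] mm 13.7
```

jog_arm(commands=[[[0,0,0,0,0,0.009,0.7],[0,0,0,0,0,0.008,0.7],[0,0,0,0,0,0,0.7]]])

```text
time_s: 14.25
ee_pos: [442.6, -167.8, -25.3]
tcp_rot: [2.454, -1.96, -0.002]
wrist_force: [0.5, -0.0, -0.5]
opening: 59.6
grip_force: 0.0
```

jog_arm(commands=[[[0,0,0,0,0,0,0.4],[0,0,0,0,0,0,0.2],[0,0,0,0,0,0,0],[0,0,0,0,0,0,0],[0,0,0,0,0,0,0],[0,0,0,0,0,0,0]]], force=50)

```text
time_s: 15.0
ee_pos: [443.4, -167.9, -24.1]
tcp_rot: [-2.454, 1.961, -0.001]
wrist_force: [-0.3, 1.1, 3.6]
opening: 27.4
grip_force: 51.2
```

```bash
python3 -c "
from go import *
rel([444,-168,-25],tool(-77.35))"
```

```text
t 15.0 pos [ 443.4 -167.9  -24.1] psi -77.24 z [ 0.001 -0.    -1.   ] j [ 0.07 -0.22 -0.56  0.   -1.23  0.16] F [-0.3  1.1  3.6] open 27.4 51.2
turn [-0.0002 -0.0001  0.0006] shift(before turn) [ 0.0003 -0.0007  0.0012] shift(after turn) [ 0.0003 -0.0007  0.0012] mm 1.1
```

jog_arm(commands=[[[0,0,0,0,0,-0.03,0],[0,0,0,0,0,-0.06,0],[0,0,0,0,0,-0.06,0],[0,0,0,0,0,-0.06,0],[0,0,0.04,0,0,-0.03,0],[0,0,0.05,0,0,0,0],[0,0,0.05,0,0,0,0],[0,0,0.05,0,0,0,0],[0,0,0.05,0,0,0,0],[0,0,0.05,0,0,0,0],[0,0,0.05,0,0,0,0],[0,0,0.05,0,0,0,0]]])

```text
time_s: 16.5
ee_pos: [442.6, -167.5, 154.0]
tcp_rot: [0.872, -3.016, -0.002]
wrist_force: [0.2, 0.8, -2.0]
opening: 26.9
grip_force: 50.5
```

jog_arm(commands=[[[0,0,0.05,0,0,0,0],[0,0,0.05,0,0,0,0],[0,0,0.05,0,0,0,0],[0,0,0,0,0,0,0],[0,0,0,0,0,0,0]]])

```text
time_s: 17.12
ee_pos: [442.9, -167.7, 154.8]
tcp_rot: [0.157, -3.137, -0.0]
wrist_force: [0.4, 1.5, -1.5]
opening: 27.1
grip_force: 50.4
```

```bash
cat > scan.py <<'E'
from go import *
n=np.array([-.3403,-.03427,.9397]);L=np.array([657.2,-316.7,86.]);H=28.1
R=tool(-174.25,n);p=L-R@[-60,0,80-H]
E
python3 - <<'E'
from scan import *
print(p);rel(p,R)
E
```

```text
[ 583.4406461  -324.12728437  114.2489497 ]
t 17.12 pos [ 442.9 -167.7  154.8] psi -174.28 z [-0.001  0.    -1.   ] j [ 0.07 -0.3  -0.3  -0.   -1.58 -1.54] F [ 0.4  1.5 -1.5] open 27.1 50.4
turn [ 1.000e-04 -1.114e-01 -2.000e-04] shift(before turn) [-0.1657 -0.2262  0.0538] shift(after turn) [-0.137  -0.2262  0.1074] mm 214.1
```

jog_arm(commands=[[[0,0,0,-0.033,-0.045,0,0],[0,0,0,-0.033,-0.045,0,0],[0,0,0,-0.033,-0.045,0,0],[0,0,0,-0.033,-0.045,0,0],[0,0,0,-0.033,-0.045,0,0],[0,-0.037,0,0,0,0,0],[0,-0.037,0,0,0,0,0],[0,-0.037,0,0,0,0,0],[0,0,0,0,0,0,0],[0,0,0,0,0,0,0]]])

```text
time_s: 18.38
ee_pos: [582.5, -323.9, 155.5]
tcp_rot: [-0.137, 2.791, 0.023]
wrist_force: [0.4, 0.0, -2.1]
opening: 27.1
grip_force: 50.7
```

```bash
cat > meas.py <<'E'
from scan import *
rel(p,R)
s=ctrl.state();R0=Ro.from_rotvec(s["tcp_rot"]).as_matrix();q=s["ee_pos"]
# head top centre predicted under the two hypotheses (d=31): A tool length, B world z
top=np.array([-60,0,-H-34.]);A=q+R0@top;B=q+[0,0,31]+R0@(top+[0,0,31])
print("A",A.round(1),"B",B.round(1))
for nm in("top","side"):
    f=ctrl.grab_frame(nm);np.savez(f"/tmp/{nm}7.npz",**f)
    a=proj(f,A).astype(int);bx=(a[0]-50,a[1]-50,a[0]+50,a[1]+50)
    m=mask(f,(15,110,60),(32,255,255),bx);n_,l,st,ce=cv2.connectedComponentsWithStats(m);k=1+st[1:,4].argmax()
    c=cv2.convexHull(np.argwhere(l==k)[:,::-1].astype(np.int32));r=cv2.minAreaRect(c)
    print(nm,"A px",proj(f,A).round(1),"B px",proj(f,B).round(1),"yellow area",st[k],r)
    # top face via depth cloud
    Cc=cloud(f)[l==k];Cc=Cc[np.abs(Cc-A).max(1)<70];h=(Cc-q)@R0;print("  tool-frame yellow pts pct5/50/95",np.percentile(h,[5,50,95],axis=0).round(1).tolist())
E
python3 meas.py
```

```text
t 18.38 pos [ 582.5 -323.9  155.5] psi -174.38 z [ 0.339  0.033 -0.94 ] j [-0.29 -0.05 -0.07 -0.14 -1.23 -1.16] F [ 0.4  0.  -2.1] open 27.1 50.7
turn [-0.0004 -0.0005 -0.0007] shift(before turn) [ 0.0176 -0.0003  0.0521] shift(after turn) [ 0.0177 -0.0004  0.0521] mm 41.3
A [ 617.6 -320.4  234.3] B [ 628.1 -319.4  236.2]
top A px [443.1 189.7] B px [442.6 183.3] yellow area [423 169  35  39 905] ((440.0, 188.0), (38.0, 34.0), 90.0)
  tool-frame yellow pts pct5/50/95 [[-89.5, -22.5, -64.2], [-63.7, 7.3, -61.0], [-34.5, 28.4, -45.1]]
side A px [415.4 216.8] B px [418.5 214.5] yellow area [410 206  23  32 307] ((421.8163146972656, 220.80209350585938), (31.255762100219727, 20.89012908935547), 83.1572265625)
  tool-frame yellow pts pct5/50/95 [[-83.6, -39.0, -79.0], [-64.7, -25.4, -58.5], [-16.7, 15.5, -40.8]]
```

The yellow head is at (440,188) in the top view. After allowing for its visible side faces, that matches the tool-length hypothesis (A). So the scanner sits as computed in the tool frame, and I close in to 80 mm.

jog_arm(commands=[[[0,0,0,0.006,0,0.017,0],[0,0,0,0.006,0,0.017,0],[0,0,-0.0007,0.0056,0,0.018,0],[0,0,0,0,0,0,0],[0,0,0,0,0,0,0],[0,0,0,0,0,0,0],[0,0,0,0,0,0,0]]])

```text
time_s: 19.35
ee_pos: [583.8, -323.9, 115.0]
tcp_rot: [-0.138, 2.789, 0.023]
wrist_force: [0.7, 0.7, -2.7]
opening: 27.0
grip_force: 50.7
```

```bash
python3 meas.py; python3 - <<'E'
from h import *
f=load("/tmp/side7.npz");g=load("/tmp/top7.npz")
r=lambda im,a,b:cv2.resize(im[b:b+100,a:a+100,::-1],(400,400),interpolation=cv2.INTER_CUBIC)
cv2.imwrite("pics/scan.png",np.hstack([r(f["pixels"],365,185),r(g["pixels"],380,140)]))
E
```

```text
t 19.35 pos [ 583.8 -323.9  115. ] psi -174.3 z [ 0.341  0.033 -0.94 ] j [-0.29 -0.04 -0.13 -0.14 -1.15 -1.15] F [ 0.7  0.7 -2.7] open 27.0 50.7
turn [-0.0005  0.0002 -0.0003] shift(before turn) [ 0.0008 -0.0003  0.0008] shift(after turn) [ 0.0008 -0.0003  0.0008] mm 0.9
A [ 618.7 -320.3  193.9] B [ 629.3 -319.3  195.8]
top A px [437.1 193.7] B px [436.6 187.6] yellow area [417 175  35  36 842] ((434.2512512207031, 192.51776123046875), (34.55481719970703, 33.486114501953125), 85.91438293457031)
  tool-frame yellow pts pct5/50/95 [[-89.3, -22.7, -64.7], [-63.1, 7.7, -61.1], [-34.5, 28.4, -46.4]]
side A px [413.5 232.5] B px [416.6 230.2] yellow area [408 222  23  32 309] ((419.7846374511719, 236.77694702148438), (31.25675392150879, 20.961870193481445), 82.87498474121094)
  tool-frame yellow pts pct5/50/95 [[-82.5, -29.7, -65.8], [-65.5, -25.2, -59.0], [-28.4, 16.8, -40.0]]
```

View pics/scan.png

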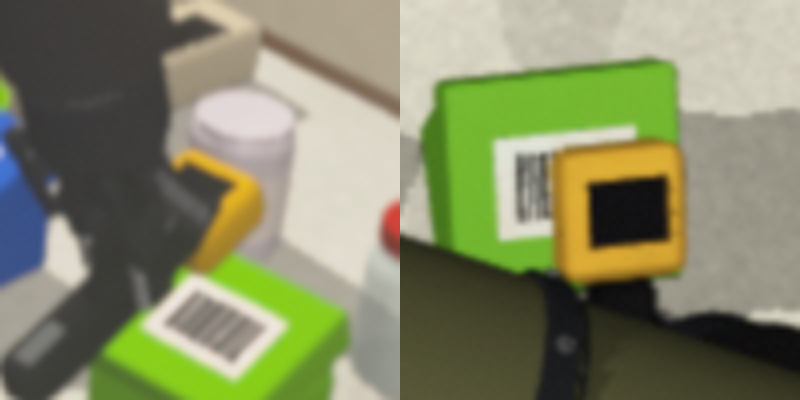

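The left panel shows the scanner parallel to the green lid, its head over the label. The right panel (top view) shows the head at (620,212), which is consistent with the label's normal. I'll hold still for 1.5 s.

jog_arm(commands=[[[0,0,0,0,0,0,0],[0,0,0,0,0,0,0],[0,0,0,0,0,0,0],[0,0,0,0,0,0,0],[0,0,0,0,0,0,0],[0,0,0,0,0,0,0],[0,0,0,0,0,0,0],[0,0,0,0,0,0,0],[0,0,0,0,0,0,0],[0,0,0,0,0,0,0],[0,0,0,0,0,0,0],[0,0,0,0,0,0,0]]])

```text
time_s: 20.95
ee_pos: [583.6, -323.8, 114.3]
tcp_rot: [-0.138, 2.79, 0.023]
wrist_force: [-0.6, -0.3, -2.5]
opening: 27.3
grip_force: 50.7
```

```bash
python3 -c "
from scan import *
rel(p,R)
c=np.array([453.1,-181.3]);y=np.radians(100.0)
print('mid->origin', c+2.5*np.array([np.cos(y),np.sin(y)]))
rel([*c,155],tool(-80))"
```

```text
t 20.95 pos [ 583.6 -323.8  114.3] psi -174.31 z [ 0.34   0.033 -0.94 ] j [-0.29 -0.04 -0.14 -0.14 -1.15 -1.15] F [-0.6 -0.3 -2.5] open 27.3 50.7
turn [-0.0004 -0.0001 -0.0003] shift(before turn) [ 0.0002 -0.0005  0.    ] shift(after turn) [ 0.0002 -0.0005  0.    ] mm 0.4
mid->origin [ 452.66587956 -178.83798062]
t 20.95 pos [ 583.6 -323.8  114.3] psi -174.31 z [ 0.34   0.033 -0.94 ] j [-0.29 -0.04 -0.14 -0.14 -1.15 -1.15] F [-0.6 -0.3 -2.5] open 27.3 50.7
turn [-0.0915  0.0844 -0.5182] shift(before turn) [ 0.1265  0.2062 -0.1039] shift(after turn) [-0.2173  0.1383 -0.0542] mm 197.4
```

jog_arm(commands=[[[0,0,0,0,0,-0.027,0],[0,0,0,0,0,-0.027,0],[0,0.037,0,0,0,0,0],[0,0.037,0,0,0,0,0],[0,0.037,0,0,0,0,0],[0,0,0,0.03,0.042,0,0],[0,0,0,0.03,0.042,0,0],[0,0,0,0.03,0.042,0,0],[0,0,0,0.03,0.042,0,0],[0,0,0,0.03,0.042,0,0],[0,0,0,0,0,0,0],[0,0,0,0,0,0,0]]])

```text
time_s: 22.45
ee_pos: [442.8, -179.7, 154.0]
tcp_rot: [-0.155, 3.134, -0.002]
wrist_force: [-0.3, -0.8, -1.7]
opening: 27.3
grip_force: 50.8
```

jog_arm(commands=[[[0,0,-0.05,0,0,0,0],[0,0,-0.05,0,0,0,0],[0,0,-0.05,0,0,0,0],[0,0,-0.05,0,0,0,0],[0,0,-0.05,0,0,0,0],[0,0,-0.05,0,0,0,0],[0,0,-0.05,0,0,0,0],[0,0,-0.05,0,0,0,0],[0,0,-0.05,0,0,0,0],[0,0,-0.05,0,0,0,0],[0,0,-0.023,0,0,0,0],[0,0,0,0,0,0,0]]])

```text
time_s: 23.95
ee_pos: [442.6, -180.1, 152.5]
tcp_rot: [2.401, -2.025, 0.001]
wrist_force: [0.0, 0.3, -2.1]
opening: 27.3
grip_force: 50.7
```

```bash
python3 -c "
from go import *
rel([452.9,-180,-24],tool(-80))"
```

```text
t 23.95 pos [ 442.6 -180.1  152.5] psi -80.3 z [-0.    -0.001 -1.   ] j [ 0.04 -0.29 -0.3   0.   -1.57  0.13] F [ 0.   0.3 -2.1] open 27.3 50.7
turn [ 0.0001 -0.0003 -0.0016] shift(before turn) [ 0.0019 -0.0136  0.2353] shift(after turn) [ 0.0022 -0.0135  0.2353] mm 176.8
```

jog_arm(commands=[[[0,0,-0.0016,0.002,-0.0135,0,0],[0,0,0,0,0,0.05,0],[0,0,0,0,0,0.05,0],[0,0,0,0,0,0.05,0],[0,0,0,0,0,0.04,0],[0,0,0,0,0,0.025,0],[0,0,0,0,0,0,0],[0,0,0,0,0,0,0]]])

```text
time_s: 24.95
ee_pos: [453.5, -179.6, -7.9]
tcp_rot: [2.408, -2.017, 0.003]
wrist_force: [-0.1, -0.0, -2.1]
opening: 27.0
grip_force: 50.6
```

```bash
python3 -c "
from go import *
rel([452.9,-180,-24],tool(-80))"
```

```text
t 24.95 pos [ 453.5 -179.6   -7.9] psi -79.91 z [ 0.001 -0.001 -1.   ] j [ 0.04 -0.2  -0.51  0.   -1.25  0.14] F [-0.1 -0.  -2.1] open 27.0 50.6
turn [-0.0003 -0.0005  0.0005] shift(before turn) [0.0003 0.0009 0.0215] shift(after turn) [0.0003 0.0009 0.0215] mm 16.1
```

jog_arm(commands=[[[0,0,0,0,0.001,0.006,0],[0,0,0,0,0,0.006,0],[0,0,0,0,0,0.004,0],[0,0,0,0,0,0.003,0],[0,0,0,0,0,0.001,0],[0,0,0,0,0,0,0],[0,0,0,0,0,0,0]]])

```text
time_s: 25.82
ee_pos: [451.9, -179.5, -23.9]
tcp_rot: [2.408, -2.017, 0.001]
wrist_force: [-0.2, 0.3, -2.3]
opening: 27.2
grip_force: 50.7
```

```bash
python3 -c "
from go import *
rel([452.9,-180,-24],tool(-80))"
```

```text
t 25.82 pos [ 451.9 -179.5  -23.9] psi -79.9 z [ 0.    -0.001 -1.   ] j [ 0.04 -0.19 -0.53  0.   -1.22  0.14] F [-0.2  0.3 -2.3] open 27.2 50.7
turn [-0.     -0.0003  0.0005] shift(before turn) [ 0.0008 -0.0012  0.0002] shift(after turn) [ 0.0008 -0.0012  0.0002] mm 1.1
```

jog_arm(commands=[[[0,0,0,0,0,0.001,0],[0,0,0,0,0,0,0],[0,0,0,0,0,0,0]]])

```text
time_s: 26.2
ee_pos: [452.0, -179.6, -24.1]
tcp_rot: [2.408, -2.017, 0.002]
wrist_force: [-3.8, 2.6, 5.2]
opening: 27.3
grip_force: 51.6
```

jog_arm(commands=[[[0,0,0,0,0,0.001,0],[0,0,0,0,0,0,0],[0,0,0,0,0,0,0]]])

```text
time_s: 26.58
ee_pos: [452.0, -179.6, -24.1]
tcp_rot: [2.408, -2.017, 0.002]
wrist_force: [-6.7, 3.9, 10.1]
opening: 27.1
grip_force: 52.4
```

jog_arm(commands=[[[0,0,0,0,0,-0.001,0],[0,0,0,0,0,0,0.36],[0,0,0,0,0,0,0.45],[0,0,0,0,0,0,0.6],[0,0,0,0,0,0,0.7],[0,0,0,0,0,0,0.7],[0,0,0,0,0,-0.02,0.7],[0,0,0,0,0,-0.05,0.7],[0,0,0,0,0,-0.07,0.7],[0,0,0,0,0,-0.07,0.7],[0,0,0,0,0,0,0.7]]], force=20)

```text
time_s: 27.95
ee_pos: [454.3, -180.1, 139.3]
tcp_rot: [-2.405, 2.014, -0.015]
wrist_force: [-0.3, 0.1, -0.4]
opening: 59.9
grip_force: 0.0
```

jog_arm(commands=[[[0,0,0,-0.07,0,0,0.7],[0,0,0,-0.07,0,0,0.7],[0,0,0,-0.07,0,0,0.7],[0,0,0,-0.07,0,-0.03,0.7],[0,0,0,0,0.06,-0.04,0.7],[0,0,0,0,0.06,0,0.7],[0,0,0,0,0,0,0.7]]])

```text
time_s: 28.82
ee_pos: [325.5, 11.8, 187.5]
tcp_rot: [-2.405, 2.01, -0.004]
wrist_force: [0.2, -0.1, -0.4]
opening: 59.8
grip_force: 0.0
```

```bash
python3 dial.py; python3 - <<'E'
from h import *
t=load("/tmp/top5.npz")
m=mask(t,(15,120,60),(32,255,255),(290,245,415,330));b=cv2.boxPoints(cv2.minAreaRect(cv2.convexHull(np.argwhere(m)[:,::-1].astype(np.int32))));B=ray(t,b[:,0],b[:,1],36);hd=B.mean(0)
print("head",hd,[np.linalg.norm(B[i]-B[i-1]).round(1) for i in range(4)])
a=np.radians(100);print("expected head",[452.5-60*.1736,-180+60*.985])
C=cloud(t);v,u=np.nonzero(m);print("head z",np.median(C[v,u][:,2]))
cv2.imwrite("pics/end.png",t["pixels"][:,:,::-1])
E
```

```text
red 51 156.5 226.4 40.27 59.0
yel 15 161.3 232.5 40.76 43.4
line 40 166.8 242.5 dir 40.9 from axis 36.89 11.2
head [ 442.4273522  -119.40499881   36.        ] [np.float64(57.3), np.float64(61.7), np.float64(57.3), np.float64(61.4)]
expected head [442.084, -120.9]
head z 37.43010266487253
```

View pics/end.png

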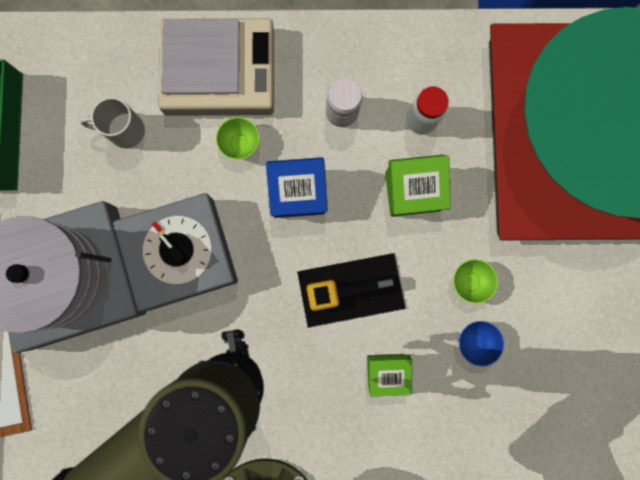

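The scanner lies flat on the middle of its mat, with its head at (322,295). The dial pointer is on the tab at (157,227), the bowls haven't moved, and the gripper is clear of everything.

```bash
python3 -c "
from station import ctrl
print(ctrl.job_done())"
```

```text
the job is handed in; nothing more can be done
None
```

The job is done and handed in at about 29 s: the dial is on the red tab to within about 1°, the scanner was held about 80 mm from the green label for over 1.5 s, and it now lies flat on the middle of its mat with the bowls untouched.

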